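Drain, load and index a sample tube in the slide scanner

ROBOT

A 7-joint arm with a two-finger parallel gripper is mounted at the origin on the work surface. World frame = base frame: x ahead of the robot, y to its left, z up, the work surface at z = 0. Lengths are in m, angles in rad, forces in N, time in s.
With the tool pointing down it reaches from about 0.35 to 0.9 m from the base axis. Payload 8.1 kg.
Tool frame: the origin (TCP) lies at the very end of the fingers, on their centre line; the grasp point (between the pads) lies 19 mm behind it; y points along the fingers, x is the direction in which the jaws open and shut, and the axes are right-handed (so a half turn about y gives the same grasp; the last joint's range is limited). The gripper opens to 85 mm and grips with 20 to 120 N. Pads are 22 mm wide; open, the fingers measure 114 mm over their backs; the gripper's body (76 mm by 85 mm) begins 54 mm behind the grasp point. The pads swing forward as they close: fully open they stand 13 mm farther back than shut.
Start: joints at [-1.231, 0.434, 0.025, 1.573, -0.012, 1.134, -0.075], TCP at [0.268, 0.565, 0.231] pointing down, gripper open.
Joint ranges: [-2.62, 2.62], [-0.44, 2.09], [-1.27, 1.32], [0.08, 2.57], [-1.32, 4.46], [0.12, 2], [-2.74, 2.74]. Speed limits (rad/s): [2.22, 2.22, 3.01, 3.01, 3.14, 3.14, 3.14].

INTERFACE

Orientations are given as a rotation vector (axis times angle).
In Python, from rig import manip, jaws, monitor, cams gives the robot as it stands. Calls block until the motion is done:
- manip.movep(position, orientation): joint-space move of the TCP to a pose.
- manip.move_linear(position, max_speed=0.15, attitude=None, force_limit=None): straight line of the TCP; attitude=None keeps the orientation; max_speed is the mean speed in m/s. With force_limit (N) it stops when the force on the tool has changed by that much, and returns True; else False.
- manip.movej(angles): joint-space move.
- jaws.gripper_to(opening, squeeze=None): opening from 0.0 (shut) to 1.0 (fully open); squeeze is the grip in N (None keeps the last); returns when the fingers have stopped.
- manip.sleep(seconds).
- manip.solve_ik(position, orientation): joint angles nearest the present ones, or None.
- monitor.state(): the state.
- cams.capture(name): name is "scene" or "top" or "wrist"; returns a dict with "pixels" (420x560x3 uint8, blue, green, red), "fx", "fy", "cx", "cy" (pixels), "world_from_camera" (4x4, takes a point from camera to world coordinates); the wrist camera has in their place "tool_from_camera" (4x4, takes a point from camera to tool coordinates, whose origin is the TCP and whose axes are the tool frame's). Camera axes: x right, y up, looking along -z (the intrinsics and any distortion apply to the point x, -y, -z); pixel columns grow to the right and rows downward; lengths in m; the calibration is good to about 2 mm. The wrist camera is an equidistant fisheye: a pixel r from the principal point sees the ray r / f radians off the axis. A picture is of the moment at which its call begins: read the wrist's pose just before it. There is no depth.
A pose or a line that the arm cannot do raises manip.IKError and nothing moves.
- manip.finish_job(): hands the job in, once; it reports no verdict.
The state is a dict: "time": time; "qpos": joint angles; "qd": joint speeds; "tau": joint torques, N m; "eef_pos": TCP position; "tcp_rot": TCP orientation; "ft_force": force on the tool from outside, world axes, zero at the start; "ft_torque": the same for the moment, N m; "gripper_width": opening from 0.0 (shut) to 1.0 (fully open).
Only numpy, scipy, OpenCV 4.12 (cv2) and the standard library are available. Lean on these libraries where they do the work, as an engineer would, in place of code of your own. Each camera call takes 0.05 s, during which the arm holds its last target.

TASK

Take the blue-capped tube off the rocker, lay it cap-up in the yellow slant rest and let go so the sample runs down; then take it again by its cap and lower it fully home, upright, into the grey well of the scanner's carriage without letting it drop. Then pull the red plunger knob, slide the carriage towards the scanner's display end until the released plunger drops fully into the reading hole and locks there, and let go. Leave the orange-capped tube alone on the rocker.

Things in the scene. Friction and masses are not known exactly. Their poses are not given: they have to be found in the camera images.
- tube_blue: Loose sample tube, BLUE ribbed cap, dark contents, 120 mm long, 0.05 to 0.1 kg. Origin: centre of the tip end; z runs from tip to cap. Body 29 mm in diameter (tapers to 12 mm in the last 16 mm), cap 34 mm, from z = 96 to 120 mm. Starts level in a rocker lane, axis 102 mm above the table and 34 mm above the platform, held by 10 mm thick Vs at z = 20 and 80 mm; free for a grasp between them.
- tube_orange: The same kind of tube with an ORANGE cap, in the rocker's other lane, parallel, 80 mm away (which lane is which varies). It must stay where it is. Same origin and axes.
- tube_blue_tip (a point): Centre of the blue tube's tip end (its origin).
- tube_blue_cap (a point): Centre of the blue tube's cap top, 120 mm from the tip along the axis.
- rest: Fixed yellow slant rest, base 90 x 160 x 12 mm, origin: centre of the underside. Two open Vs (20 and 80 mm up the tube, 10 mm thick, 45 mm wide) hold a tube at 45 degrees: its axis lies in the rest's y-z plane, rising to +y. Lay it in from the open upper side (from -y and above, square to the axis). 33 mm of room below the axis between the Vs; the cap end is free to be gripped along the axis.
- rest_foot (a point): On the rest: where the centre of the tube's tip lies when the tube is in the rest (46 mm above the table), on a foot plate 36 mm wide.
- rest_top (a point): On the rest: where the centre of the cap's top lies when the tube is in the rest (131 mm above the table). The line from rest_foot to rest_top is the tube's axis.
- scanner: Fixed tube scanner, white base 120 x 400 mm with rails along y, origin at the underside, 10 mm to -y of the base's middle. The carriage slides along the scanner's +y, towards the white housing with the black display (130 x 75 mm, 85 mm high, centre y = 255 mm). A 100 mm high white reader block stands beside the track at x = 68 to 112 mm.
- well (a point): On the carriage: centre of the floor of the tube well, 56 mm above the table. Upright round bore 32.5 mm in diameter, 85 mm deep, in a grey tower 70 x 70 mm whose top is 141 mm above the table; a seated tube shows only its top 35 mm. The well lies 100 mm to -y (scanner axes) of the knob.
- knob (a point): On the plunger: a point inside the red knob, which is 30 mm in diameter, 32 mm high (18 mm below to 14 mm above this point); 146 mm above the table when the pin is home. It stands over a steel post 26 mm in diameter with its top 124 mm above the table. Pulled straight up; moves with the carriage.
- carriage (a joint): Travel along the scanner's +y, m: 0 at the loading place (start, locked by the plunger), end stop 0.165. About 2 N of friction. The reading hole is hidden under the carriage and black wiper lips, somewhere from 0.113 to 0.152, set anew each time: find it by touch, letting the pin ride on the strip and sliding on until it drops in (2 mm play each way) and blocks the carriage.
- plunger (a joint): Lift of the spring plunger, m: 0 home in a hole, 0.016 upper stop. The spring pulls it down with about 6 N at 0 and 10 N at the upper stop. The 10 mm pin reaches 9 mm deep into the strip: free of the hole above 0.009, and it rides on the strip at about 0.009 between the holes.
Mind the look-alikes: they are no part of the job. Of the things that look like the tube_blue, the larger one is meant. There is more than one size of the rest; the job needs the larger.

How it is judged:
By the outcome, as a careful person would: the job done as asked, in the order asked, and still so for the second after the job is handed in, with the robot touching nothing.
It also fails if it takes over 72 s, if anything falls off the work surface, if the arm or the gripper's body presses on something with over 40 N, if the wrist force passes 120 N, or if a joint passes its speed limit or range.

## Working session

There is one attempt and no reset: what is moved stays moved. The work goes in short steps, each a Python script; the robot and the scene stay as the last script left them, time stands still between calls to the robot, and variables do not carry over. Pictures are saved under pics/ and viewed, and the job is handed in when it is done.

```bash
ls; mkdir -p pics; python3 - <<'E'
from rig import manip, jaws, monitor, cams
import cv2, pickle
for n in ["scene","top","wrist"]:
    s=monitor.state()
    c=cams.capture(n); c['state']=s
    cv2.imwrite(f"pics/{n}0.png",c["pixels"]); pickle.dump(c,open(f"pics/{n}0.pkl","wb"))
    print(n,{k:v for k,v in c.items() if k not in("pixels","state")})
print(s)
E
```

```text
pics
scene {'fx': 421.5794265775179, 'fy': 421.5794265775179, 'cx': 285.3293948277285, 'cy': 207.22624354507465, 'world_from_camera': array([[ 0.02868979, -0.52612516,  0.84992306,  1.28399973],
       [ 0.99957888,  0.01139679, -0.02668662, -0.17514455],
       [ 0.00435411,  0.85033078,  0.52623057,  0.61905453],
       [ 0.        ,  0.        ,  0.        ,  1.        ]])}
top {'fx': 423.22301667096747, 'fy': 423.22301667096747, 'cx': 273.8945525901977, 'cy': 208.60789693042824, 'world_from_camera': array([[ 0.02772811,  0.98888523, -0.14607242,  0.34162696],
       [-0.99954886,  0.029116  ,  0.0073716 , -0.13955339],
       [ 0.01154272,  0.14580212,  0.98924643,  1.00493036],
       [ 0.        ,  0.        ,  0.        ,  1.        ]])}
wrist {'fx': 325.19226210127806, 'fy': 325.19226210127806, 'cx': 274.56244819810365, 'cy': 211.19038890928445, 'tool_from_camera': array([[ 9.99999803e-01, -4.04178847e-04,  4.80311494e-04,
         1.66553582e-04],
       [ 5.85947929e-04,  3.26476615e-01, -9.45205098e-01,
        -1.42308380e-01],
       [ 2.25221436e-04,  9.45205193e-01,  3.26476787e-01,
         8.41225599e-02],
       [ 0.00000000e+00,  0.00000000e+00,  0.00000000e+00,
         1.00000000e+00]])}
{'time': 0.1, 'qpos': array([-1.23062017,  0.43515638,  0.02494123,  1.57397731, -0.01161626,
        1.13400069, -0.07511283]), 'qd': array([ 0.00027524, -0.00133635,  0.00011176, -0.00184885, -0.00110063,
       -0.00155385,  0.00156675]), 'tau': array([ 2.77112114e-03, -6.71748018e+01,  1.02807149e+00, -3.16904569e+01,
        1.58128567e-02,  7.09690590e-03, -6.19331581e-05]), 'eef_pos': array([0.26761694, 0.56431932, 0.2306133 ]), 'tcp_rot': array([-1.38759248, -0.87631096,  0.87815641]), 'ft_force': array([-0.2514305 , -0.79781943, -0.48954068]), 'ft_torque': array([-0.00861035,  0.07009157, -0.0416368 ]), 'gripper_width': 1.0017923246904707}
```

View pics/scene0.png

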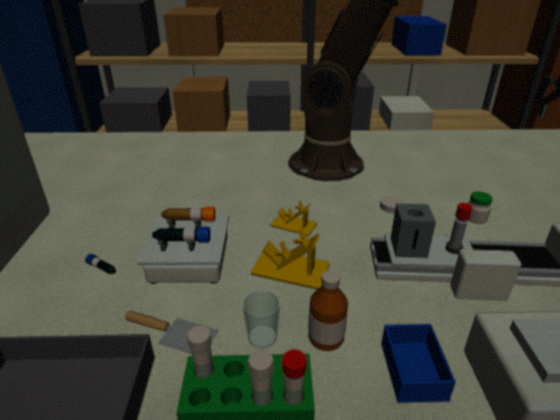

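View pics/top0.png

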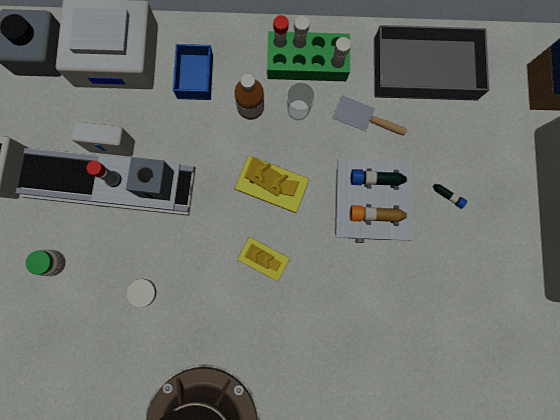

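View pics/wrist0.png

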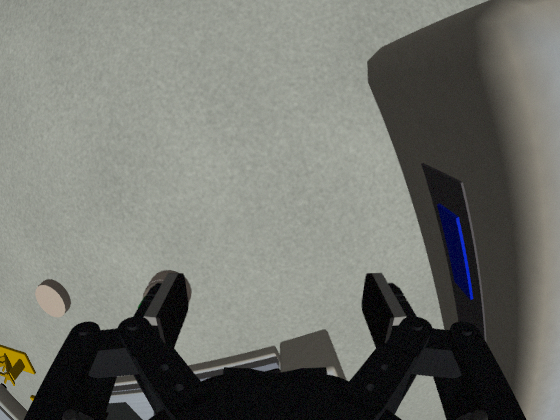

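```bash
python3 - <<'E'
import cv2, numpy as np
t=cv2.imread("pics/top0.png"); s=cv2.imread("pics/scene0.png")
def crop(im,x0,y0,x1,y1,f): return cv2.resize(np.clip(im[y0:y1,x0:x1].astype(float)*1.5,0,255).astype(np.uint8),None,fx=f,fy=f,interpolation=cv2.INTER_CUBIC)
cv2.imwrite("pics/c1.png",crop(t,0,120,200,220,4))
cv2.imwrite("pics/c2.png",crop(t,230,145,420,285,4))
cv2.imwrite("pics/c3.png",crop(s,365,180,560,310,4))
cv2.imwrite("pics/c4.png",crop(s,140,195,340,295,4))
E
```

```text
(no output)
```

View pics/c1.png

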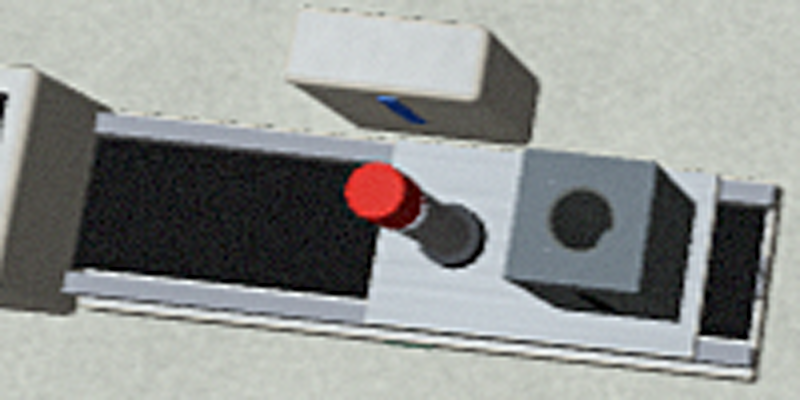

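View pics/c2.png

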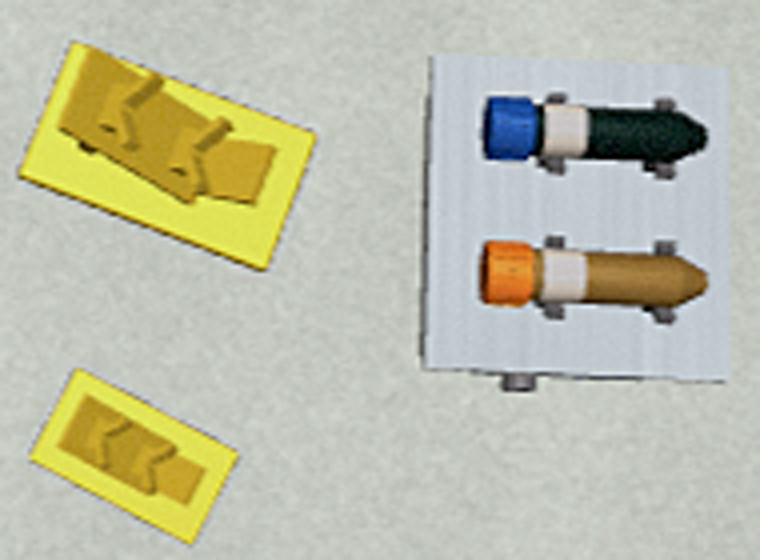

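View pics/c3.png

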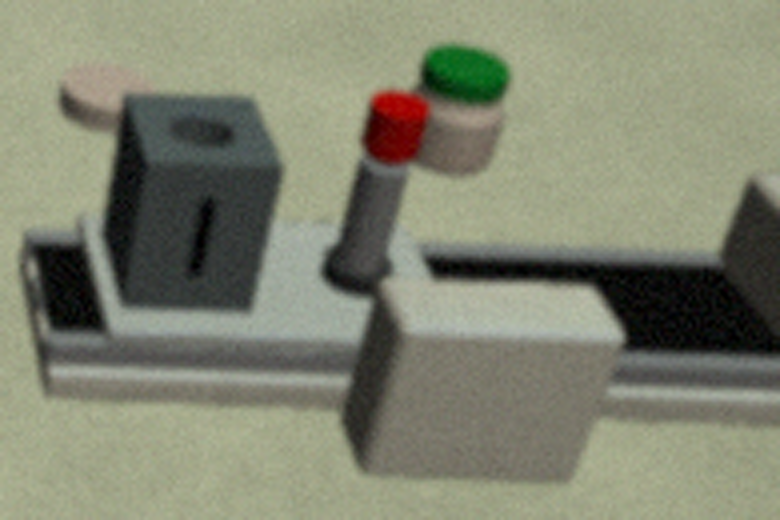

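View pics/c4.png

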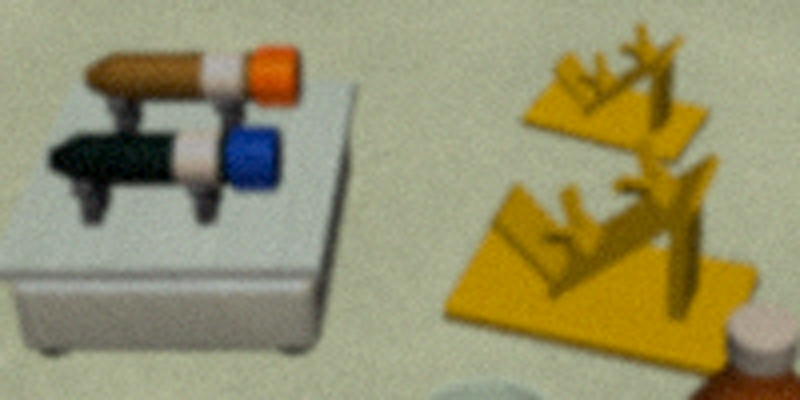

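```bash
cat > h.py <<'E'
import numpy as np, cv2, pickle, json
from scipy.spatial.transform import Rotation as R
def T_of(c):
    if 'world_from_camera' in c: return np.array(c['world_from_camera'])
    s=c['state']; T=np.eye(4); T[:3,:3]=R.from_rotvec(s['tcp_rot']).as_matrix(); T[:3,3]=s['eef_pos']
    return T@np.array(c['tool_from_camera'])
def ray(c,u,v):
    T=T_of(c); x=(u-c['cx'])/c['fx']; y=(v-c['cy'])/c['fy']
    if 'tool_from_camera' in c:
        r=np.hypot(x,y); k=np.sin(r)/r if r>1e-9 else 1; d=np.array([x*k,-y*k,-np.cos(r)])
    else: d=np.array([x,-y,-1.])
    d=T[:3,:3]@d; return T[:3,3],d/np.linalg.norm(d)
def onz(c,u,v,z):
    o,d=ray(c,u,v); return o+d*(z-o[2])/d[2]
def tri(*obs):
    A=np.zeros((3,3));b=np.zeros(3);L=[]
    for c,u,v in obs:
        o,d=ray(c,u,v);P=np.eye(3)-np.outer(d,d);A+=P;b+=P@o;L.append((o,P))
    p=np.linalg.solve(A,b); return p,[round(1000*np.linalg.norm(P@(p-o)),1) for o,P in L]
def proj(c,p):
    T=T_of(c); q=np.linalg.inv(T)@np.append(p,1); x,y,z=q[0],-q[1],-q[2]
    if 'tool_from_camera' in c:
        r=np.hypot(x,y);t=np.arctan2(r,z);k=t/max(r,1e-9); return c['cx']+c['fx']*x*k,c['cy']+c['fy']*y*k
    return c['cx']+c['fx']*x/z,c['cy']+c['fy']*y/z
def load(n): return pickle.load(open(f'pics/{n}.pkl','rb'))
def snap(name,fn):
    from rig import monitor,cams
    s=monitor.state(); c=cams.capture(name); c['state']=s
    cv2.imwrite(f'pics/{fn}.png',np.clip(c['pixels'].astype(float)*1.4,0,255).astype(np.uint8)); pickle.dump(c,open(f'pics/{fn}.pkl','wb')); return c
def mask(c,lo,hi):
    hsv=cv2.cvtColor(c['pixels'],cv2.COLOR_BGR2HSV); return cv2.inRange(hsv,np.array(lo),np.array(hi))
def rot(y,x):
    """tool rotation with y_tool=y (pointing), x_tool ~ x (jaws)"""
    y=np.array(y,float);y/=np.linalg.norm(y);x=np.array(x,float);x-=y*(x@y);x/=np.linalg.norm(x)
    return R.from_matrix(np.column_stack([x,y,np.cross(x,y)])).as_rotvec()
E
python3 - <<'E'
from h import *
np.set_printoptions(precision=4,suppress=True)
t=load('top0');s=load('scene0')
def pr(n,a,b,z=None):
    p,e=tri((t,*a),(s,*b)); print(n,p,e, onz(t,*a,z)[:2] if z else '', onz(s,*b,z)[:2] if z else '')
for n,c,b in (('t',t,(330,150,430,240)),('s',s,(140,195,240,290))):
    m=mask(c,(105,150,50),(130,255,255)); k=np.zeros_like(m);k[b[1]:b[3],b[0]:b[2]]=1;m=m*k
    ys,xs=np.nonzero(m);print(n,'bluecap',xs.mean(),ys.mean(),xs.min(),xs.max(),ys.min(),ys.max())
pr('bore',(145.5,175),(415,213),.141)
pr('knobtop',(95,168),(464.5,205),.160)
pr('cap',(351.2,177),(210,234.5),.102)
pr('tip',(406.8,178.8),(153,234.5),.102)
# rest base corners (top c2)
for q in ((80,42),(315,135),(265,270),(20,177)): print('rest',onz(t,q[0]/4+230,q[1]/4+145,.012))
for q in ((445,312),(725,370),(755,270)): print('rest s',onz(s,q[0]/4+140,q[1]/4+195,.012))
from rig import monitor; st=monitor.state();print(R.from_rotvec(st['tcp_rot']).as_matrix())
E
```

```text
t bluecap 357.6024096385542 176.86746987951807 352 364 170 184
s bluecap 202.29090909090908 233.66666666666666 196 208 226 241
bore [0.5332 0.1251 0.1359] [np.float64(0.5), np.float64(0.5)] [0.532 0.123] [0.541  0.1224]
knobtop [0.5401 0.223  0.1585] [np.float64(1.5), np.float64(1.5)] [0.5392 0.2207] [0.5418 0.2236]
cap [ 0.5503 -0.3127  0.0991] [np.float64(1.1), np.float64(1.1)] [ 0.5497 -0.3132] [ 0.5546 -0.3108]
tip [ 0.5493 -0.4334  0.1007] [np.float64(2.0), np.float64(2.0)] [ 0.5494 -0.4351] [ 0.5519 -0.4306]
rest [ 0.6161 -0.0857  0.012 ]
rest [ 0.5631 -0.2285  0.012 ]
rest [ 0.4805 -0.2002  0.012 ]
rest [ 0.5322 -0.0529  0.012 ]
rest s [ 0.5748 -0.2266  0.012 ]
rest s [ 0.6244 -0.0783  0.012 ]
rest s [ 0.5429 -0.0531  0.012 ]
[[ 0.4285 -0.0004 -0.9035]
 [ 0.9035 -0.0012  0.4285]
 [-0.0012 -1.     -0.0001]]
```

```bash
python3 - <<'E'
from h import *
from rig import manip
np.set_printoptions(precision=2,suppress=True)
ry=np.array([.342,.94,0]);rx=np.array([.94,-.342,0]);Z=np.array([0,0,1.])
ax=(ry+Z)/2**.5; pt=(ry-Z)/2**.5
foot=np.array([.548,-.142,.046])-.0425*ry
def t(n,p,y,x):
    for sg in (1,-1):
        q=manip.solve_ik(np.array(p,float),rot(y,np.array(x)*sg)); print(n,sg,q)
t('tube hov',(.5497,-.383,.2),(0,0,-1),(1,0,0))
t('tube',(.5497,-.383,.083),(0,0,-1),(1,0,0))
g=foot+.05*ax
t('rest hov',g+.019*pt-.1*pt,pt,rx); t('rest',g+.019*pt,pt,rx)
c=foot+.093*ax
t('cap',c,-ax,rx); t('caphov',c+.1*ax,-ax,rx); t('cap y',c,-ax,pt)
t('well',(.5332,.1251,.149),(0,0,-1),(1,0.1,0)); t('well hi',(.5332,.1251,.26),(0,0,-1),(1,0.1,0))
t('well y',(.5332,.1251,.149),(0,0,-1),(-.1,1,0))
t('knob',(.54,.223,.127),(0,0,-1),(-.1,1,0));t('knob2',(.555,.37,.127),(0,0,-1),(-.1,1,0))
t('knob x',(.54,.223,.127),(0,0,-1),(1,.1,0));
E
```

```text
tube hov 1 [-0.05  0.71  1.02  1.54 -0.63  1.24  1.07]
tube hov -1 [-0.09  0.77  1.15  1.55 -0.72  1.3  -1.99]
tube 1 [-0.02  0.83  0.95  1.66 -0.76  1.06  1.17]
tube -1 [-0.09  0.94  1.14  1.66 -0.92  1.17 -1.85]
rest hov 1 [ 0.1   0.9   1.02  1.82 -1.2   1.73  1.23]
rest hov -1 [ 0.06  0.97  1.14  1.82 -1.25  1.83 -1.86]
rest 1 [ 0.17  0.82  0.64  1.9  -1.21  1.38  1.18]
rest -1 [ 0.11  0.87  0.77  1.9  -1.26  1.47 -1.92]
cap 1 [-0.74  0.86  0.78  1.73  0.16  1.08 -0.51]
cap -1 [-0.24  0.73 -0.05  1.69  0.66  1.33  2.14]
caphov 1 [-0.79  0.8   0.75  1.58  0.18  1.31 -0.54]
caphov -1 [-0.29  0.69 -0.11  1.53  0.62  1.53  2.18]
cap y 1 [-0.44  0.74  0.26  1.71  0.51  1.22  0.72]
cap y -1 [-0.72  0.85  0.74  1.73  0.19  1.09 -2.11]
well 1 [-0.67  0.42  0.47  1.89 -0.24  0.89  0.01]
well -1 [ 0.39  0.63 -1.06  1.81  0.62  1.09  2.34]
well hi 1 [-0.71  0.3   0.5   1.75 -0.15  1.13 -0.06]
well hi -1 [ 0.41  0.49 -1.06  1.66  0.44  1.26  2.5 ]
well y 1 [-0.43  0.39  0.13  1.87 -0.06  0.88  1.41]
well y -1 [-0.81  0.45  0.67  1.9  -0.35  0.91 -1.44]
knob 1 [-0.51  0.47  0.03  1.8  -0.02  0.87  1.21]
knob -1 [-0.92  0.53  0.63  1.83 -0.39  0.9  -1.58]
knob2 1 [-0.65  0.59 -0.02  1.58  0.01  0.97  0.99]
knob2 -1 [-1.06  0.66  0.63  1.61 -0.44  1.01 -1.76]
knob x 1 [-0.73  0.49  0.35  1.82 -0.21  0.87 -0.18]
knob x -1 [-0.26  0.5  -0.32  1.78  0.19  0.9   2.58]
```

```bash
python3 - <<'E'
from h import *
from rig import manip,jaws,monitor
D=rot((0,0,-1),(1,0,0))
def tm(s): print(s,monitor.state()['time'],monitor.state()['eef_pos'])
manip.movep((.53,.10,.32),D);snap('wrist','w1');tm('w1')
manip.movep((.55,-.24,.30),D);snap('wrist','w2');tm('w2')
manip.movep((.5497,-.383,.21),D);snap('wrist','w3');tm('w3')
E
```

```text
w1 2.15 [0.52978424 0.10157031 0.31961452]
w2 3.4833 [ 0.55086978 -0.23794251  0.29988165]
w3 4.25 [ 0.55090502 -0.38164209  0.21037031]
```

View pics/w1.png

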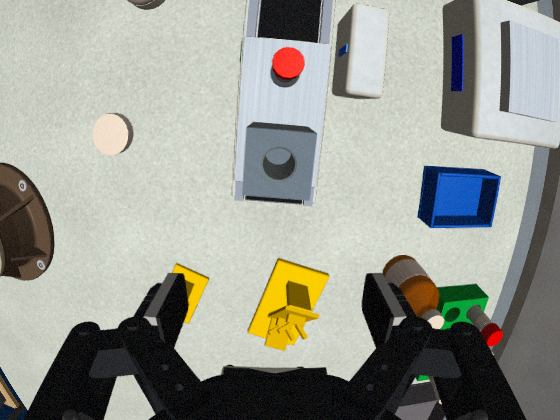

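View pics/w2.png

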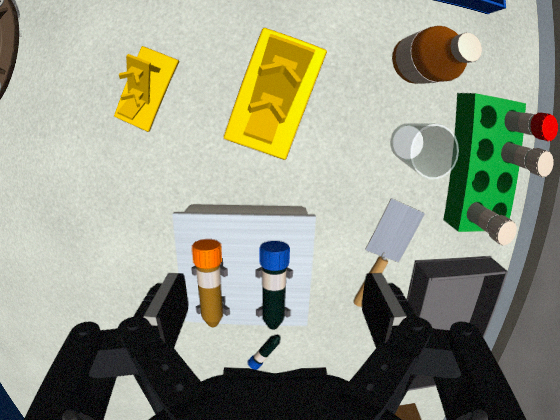

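View pics/w3.png

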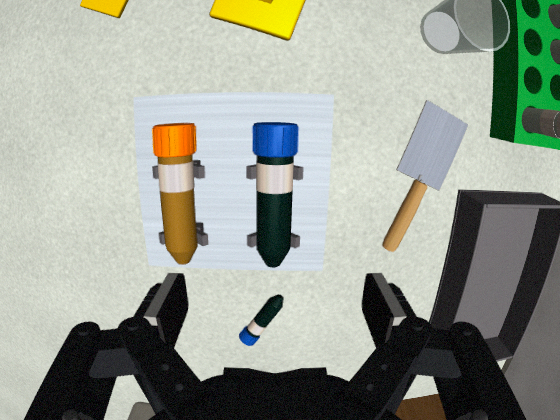

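```bash
python3 - <<'E'
from h import *
def crop(n,x0,y0,x1,y1,f,o):
    im=cv2.imread(f'pics/{n}.png')[y0:y1,x0:x1]; cv2.imwrite(f'pics/{o}.png',cv2.resize(im,None,fx=f,fy=f,interpolation=cv2.INTER_CUBIC))
crop('w2',215,20,335,165,4,'d1')
crop('w3',230,110,320,280,3.5,'d2')
crop('w1',225,30,335,210,3.3,'d3')
crop('w1',240,250,340,355,5,'d4')
E
```

```text
(no output)
```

View pics/d1.png

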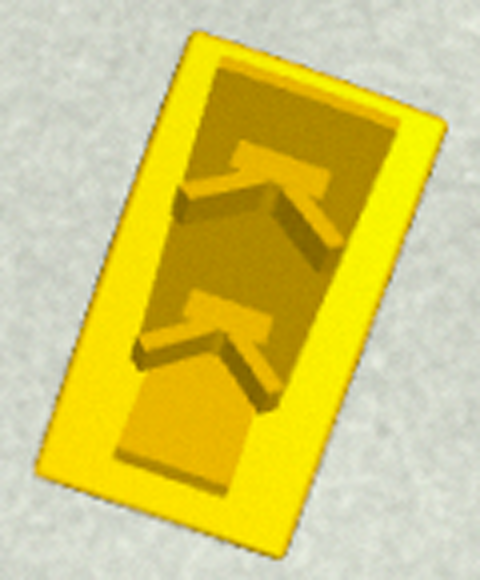

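View pics/d2.png

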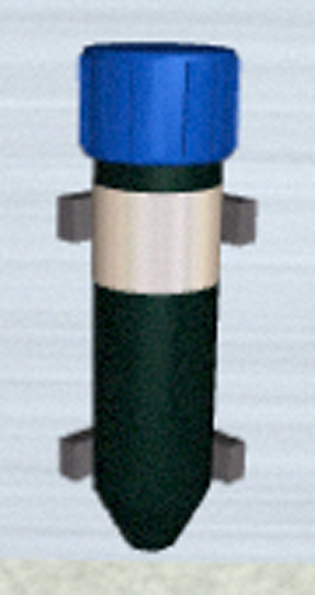

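View pics/d3.png

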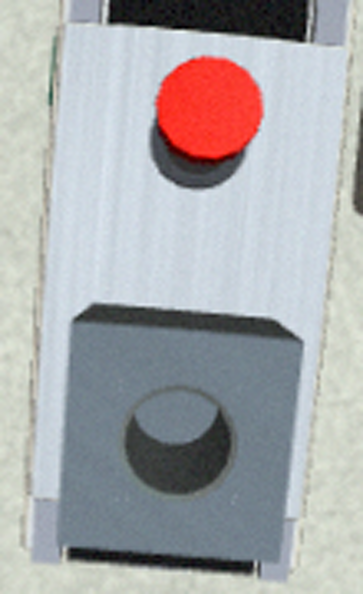

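View pics/d4.png

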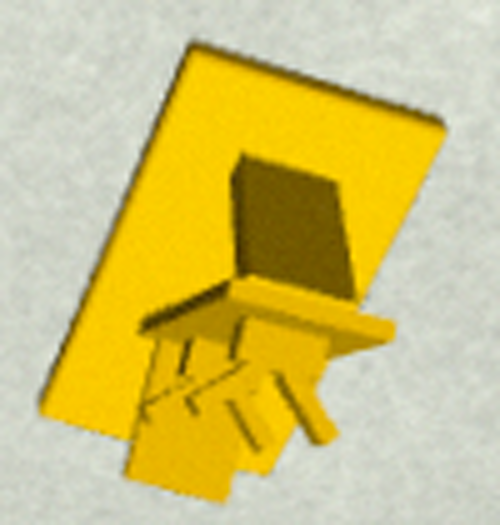

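```bash
python3 - <<'E'
from h import *
np.set_printoptions(precision=4,suppress=True)
w1,w2,w3=load('w1'),load('w2'),load('w3');t=load('top0');s=load('scene0')
print('rest w2');P=[onz(w2,x/4+215,y/4+20,.012) for x,y in ((195,33),(445,122),(285,556),(38,472))];print(np.array(P),np.mean(P,0))
print('rest w1');Q=[onz(w1,x/5+240,y/5+250,.012) for x,y in ((193,45),(445,122))];print(np.array(Q))
b1=(180/3.3+225,441/3.3+30);k1=(208/3.3+225,108/3.3+30)
print('bore',tri((w1,*b1),(t,145.5,175)),tri((w1,*b1),(t,145.5,175),(s,415,213)),onz(w1,*b1,.141))
print('knobtop',tri((w1,*k1),(t,95,168)),tri((w1,*k1),(t,95,168),(s,464.5,205)),onz(w1,*k1,.160))
# tower top corners w1
print(np.array([onz(w1,x/3.3+225,y/3.3+30,.141) for x,y in ((75,318),(303,340),(282,560),(58,545))]))
# tube: cap centroid, axis midline
for c,n in((w2,'w2'),(w3,'w3')):
    m=mask(c,(105,120,40),(130,255,255)); nn,l,st,ce=cv2.connectedComponentsWithStats(m)
    for i in range(1,nn):
        if st[i,4]>150: print(n,st[i],ce[i])
tip3=(152/3.5+230,550/3.5+110); print('tip z', onz(w3,*tip3,.102), tri((w3,*tip3),(t,406.8,178.8),(s,153,234.5)))
lo3=(160/3.5+230,160/3.5+110); print('caplow', onz(w3,*lo3,.102))
E
```

```text
rest w2
[[ 0.5364 -0.053   0.012 ]
 [ 0.6175 -0.0817  0.012 ]
 [ 0.5665 -0.2285  0.012 ]
 [ 0.4842 -0.1996  0.012 ]] [ 0.5511 -0.1407  0.012 ]
rest w1
[[ 0.5363 -0.0483  0.012 ]
 [ 0.6176 -0.0768  0.012 ]]
bore (array([0.534 , 0.1245, 0.135 ]), [np.float64(0.8), np.float64(0.8)]) (array([0.5339, 0.1247, 0.1363]), [np.float64(0.8), np.float64(0.9), np.float64(0.5)]) [0.5346 0.1254 0.141 ]
knobtop (array([0.5418, 0.225 , 0.1498]), [np.float64(0.2), np.float64(0.2)]) (array([0.5407, 0.2232, 0.1586]), [np.float64(1.0), np.float64(2.0), np.float64(1.2)]) [0.5415 0.2236 0.16  ]
[[0.5032 0.1629 0.141 ]
 [0.5712 0.1568 0.141 ]
 [0.567  0.0877 0.141 ]
 [0.4968 0.0924 0.141 ]]
w2 [259 241  31  30 794] [274.2393 255.3539]
w3 [ 253  122   45   36 1506] [274.9695 139.2344]
w3 [239 327  20  19 189] [247.1111 337.3968]
tip z [ 0.5494 -0.4361  0.102 ] (array([ 0.5494, -0.4342,  0.1015]), [np.float64(2.0), np.float64(1.0), np.float64(3.0)])
caplow [ 0.5512 -0.3389  0.102 ]
```

```bash
python3 - <<'E'
from h import *
from rig import manip,jaws,monitor
ry=np.array([.335,.942,0]);ry/=np.linalg.norm(ry);rx=np.cross(ry,[0,0,1]);Z=np.array([0,0,1.])
ax=(ry+Z)/2**.5; pt=(ry-Z)/2**.5
foot=np.array([.551,-.139,.046])-.0425*ry
g=foot+.05*ax-.09*pt
for d in (0.09,.11,.13):
  for e in(0,.03): print(d,e,manip.solve_ik(foot+(.05-e)*ax-d*pt,rot(pt,rx)))
manip.movep(foot+.02*ax-.1*pt,rot(pt,rx)); snap('wrist','r1');print(monitor.state()['time'])
manip.move_linear(foot+.02*ax-.1*pt-.05*rx,.2); snap('wrist','r2');print(monitor.state()['time'])
E
```

```text
0.09 0 [ 0.4264115   0.68049488  0.43158093  1.77250014 -0.96233868  1.38633653
  1.00268231]
0.09 0.03 [ 0.46890912  0.72091396  0.41922148  1.75686314 -0.95731288  1.38257382
  1.04035554]
0.11 0 [ 0.44069292  0.67090585  0.44449552  1.74793508 -0.9438995   1.42079356
  0.99086131]
0.11 0.03 [ 0.48278353  0.71123325  0.43227423  1.73236947 -0.93910802  1.416896
  1.02844806]
0.13 0 [ 0.45540547  0.66252164  0.45662374  1.72172726 -0.92684568  1.45573012
  0.97951005]
0.13 0.03 [ 0.49707251  0.70273138  0.44454347  1.70622573 -0.92223963  1.45167964
  1.01696556]
5.0
5.45
```

View pics/r1.png

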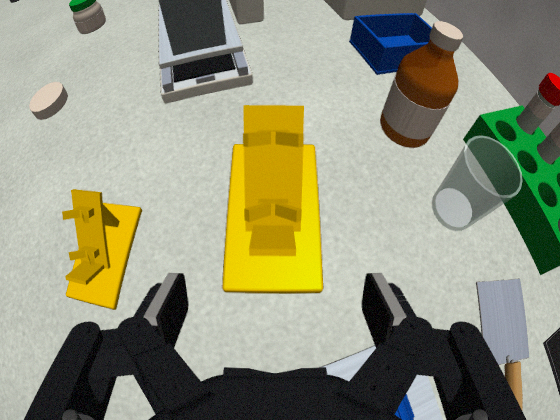

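View pics/r2.png

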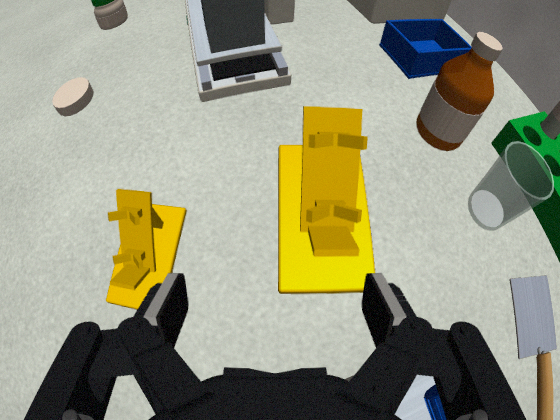

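```bash
python3 - <<'E'
from h import *
a=cv2.imread('pics/r1.png')[95:265,225:325]; b=cv2.imread('pics/r2.png')[95:265,282:382]
cv2.imwrite('pics/rr.png',cv2.resize(cv2.convertScaleAbs(np.hstack([a,b]),alpha=.95),None,fx=3.5,fy=3.5,interpolation=cv2.INTER_CUBIC))
E
```

```text
(no output)
```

View pics/rr.png

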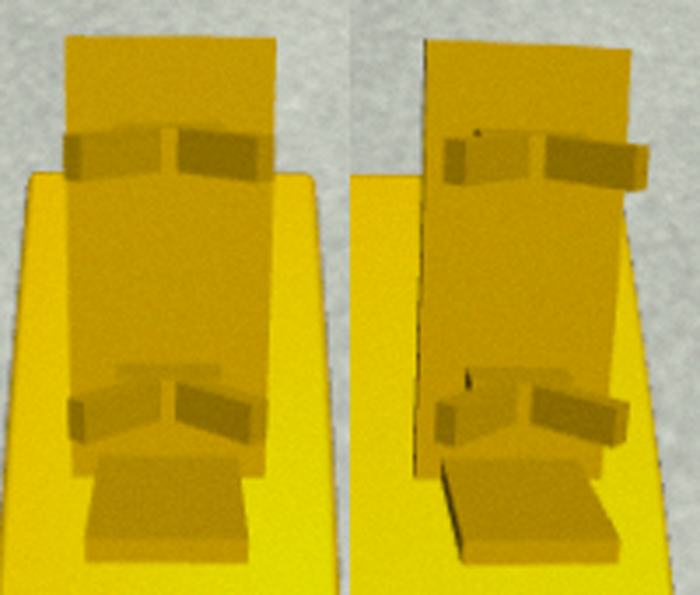

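```bash
python3 - <<'E'
from h import *
np.set_printoptions(precision=4,suppress=True)
a,b=load('r1'),load('r2')
ry=np.array([.335,.942,0]);ry/=np.linalg.norm(ry);rx=np.cross(ry,[0,0,1]);Z=np.array([0,0,1.])
ax=(ry+Z)/2**.5; pt=(ry-Z)/2**.5
foot=np.array([.551,-.139,.046])-.0425*ry
f=lambda n,p,q:(lambda r:print(n,r[0],r[1],'foot frame x,perp(out),ax mm',1000*np.array([(r[0]-foot)@rx,-(r[0]-foot)@pt,(r[0]-foot)@ax])))(tri((a,p[0]/3.5+225,p[1]/3.5+95),(b,(q[0]-350)/3.5+282,q[1]/3.5+95)))
f('footL',(85,541),(460,541));f('footR',(247,541),(620,540))
f('lowVL',(70,442),(437,441));f('lowVR',(265,442),(626,440))
f('lowVLt',(68,398),(437,400));f('lowVRt',(267,400),(628,402))
f('upVL',(64,180),(445,184));f('upVR',(272,180),(645,188))
f('upVLt',(63,135),(445,138));f('upVRt',(273,135),(648,145))
f('plTL',(66,36),(427,40)); f('plTR',(275,40),(630,50))
f('baseL',(28,175),(350,175))
for c,n,u in((a,'a',((.0),)),): pass
m=[onz(a,x,y,.012) for x,y in ((233,145),(315,145),(323,290),(224,290))];print(np.array(m),np.mean(m,0))
E
```

```text
footL [ 0.5144 -0.1866  0.0533] [np.float64(0.3), np.float64(0.3)] foot frame x,perp(out),ax mm [-18.5345  15.4692  -5.2125]
footR [ 0.5474 -0.2     0.0576] [np.float64(0.2), np.float64(0.2)] foot frame x,perp(out),ax mm [17.0764 19.6382 -3.1938]
lowVL [ 0.5185 -0.1623  0.0532] [np.float64(0.5), np.float64(0.5)] foot frame x,perp(out),ax mm [-22.8239  -1.6809  11.8994]
lowVR [ 0.5606 -0.1775  0.0542] [np.float64(0.5), np.float64(0.5)] foot frame x,perp(out),ax mm [21.985  -0.8761 12.432 ]
lowVLt [ 0.5208 -0.1549  0.0595] [np.float64(0.2), np.float64(0.2)] foot frame x,perp(out),ax mm [-23.1038  -2.769   21.876 ]
lowVRt [ 0.5638 -0.1698  0.0582] [np.float64(0.2), np.float64(0.2)] foot frame x,perp(out),ax mm [22.4111 -3.9341 21.1894]
upVL [ 0.5327 -0.122   0.0949] [np.float64(0.0), np.float64(0.0)] foot frame x,perp(out),ax mm [-22.9075  -2.4589  71.6738]
upVR [ 0.5752 -0.1368  0.095 ] [np.float64(0.1), np.float64(0.1)] foot frame x,perp(out),ax mm [22.1009 -2.5853 71.941 ]
upVLt [ 0.5351 -0.1148  0.1013] [np.float64(0.1), np.float64(0.1)] foot frame x,perp(out),ax mm [-23.0619  -3.3048  81.5568]
upVRt [ 0.5774 -0.1306  0.1023] [np.float64(0.0), np.float64(0.0)] foot frame x,perp(out),ax mm [22.0796 -2.1069 81.7492]
plTL [ 0.5451 -0.0814  0.0963] [np.float64(0.1), np.float64(0.1)] foot frame x,perp(out),ax mm [-24.8366 -31.4224 102.615 ]
plTR [ 0.5913 -0.0991  0.0967] [np.float64(0.2), np.float64(0.2)] foot frame x,perp(out),ax mm [ 24.6265 -30.403  102.0457]
baseL [ 0.5327 -0.0663  0.0288] [np.float64(0.3), np.float64(0.3)] foot frame x,perp(out),ax mm [-41.5842 -86.3767  61.9956]
[[ 0.5344 -0.0536  0.012 ]
 [ 0.6182 -0.083   0.012 ]
 [ 0.5651 -0.23    0.012 ]
 [ 0.4831 -0.2012  0.012 ]] [ 0.5502 -0.1419  0.012 ]
```

```bash
python3 - <<'E'
from h import *
from rig import manip,jaws,monitor
D=rot((0,0,-1),(1,0,0))
jaws.gripper_to(.7,40)
manip.movep((.5502,-.385,.19),D)
print(monitor.state()['time'],monitor.state()['eef_pos'])
print(manip.move_linear((.5502,-.385,.084),.12,force_limit=8))
snap('wrist','g0')
jaws.gripper_to(0,40)
s=monitor.state();print(s['time'],s['eef_pos'],s['gripper_width'],s['ft_force'])
manip.move_linear((.5502,-.385,.15),.1);
manip.move_linear((.5502,-.385,.24),.2);
snap('wrist','g1');snap('scene','g1s');s=monitor.state();print(s['time'],s['eef_pos'],s['gripper_width'],s['ft_force'])
E
```

```text
6.6167 [ 0.54844541 -0.38402156  0.18863537]
False
8.0917 [ 0.54953987 -0.38518015  0.08470438] 0.32861902551278255 [-3.02982568  0.72676771  5.72127175]
9.6 [ 0.54954255 -0.38409675  0.2378062 ] 0.32610854937229256 [-0.78852847  0.6115069  -0.97691535]
```

View pics/g1.png

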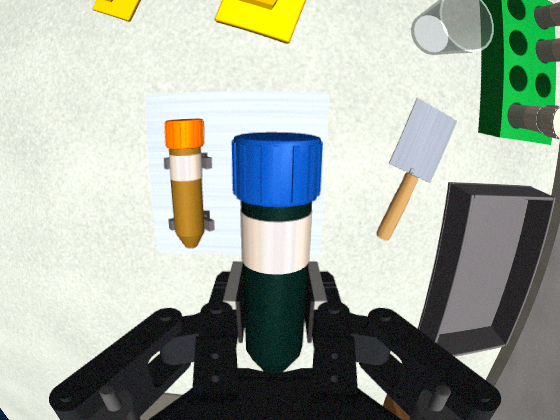

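View pics/g1s.png

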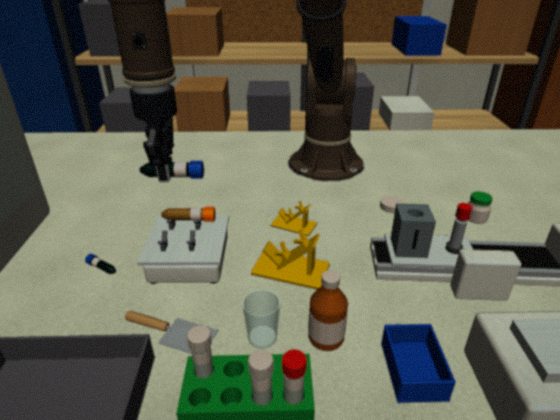

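```bash
cat >> h.py <<'E'
ry=np.array([.335,.942,0]);ry/=np.linalg.norm(ry);rx=np.cross(ry,[0,0,1]);Z=np.array([0,0,1.])
ax=(ry+Z)/2**.5; pt=(ry-Z)/2**.5
foot=np.array([.551,-.139,.046])-.0425*ry-.0035*ax-.0025*pt-.0004*rx
E
python3 - <<'E'
from h import *
from rig import manip,jaws,monitor
print('foot',foot)
c=load('g1');T=np.array(c['tool_from_camera']); 
cc=dict(c);cc['state']={'tcp_rot':np.zeros(3),'eef_pos':np.zeros(3)}
for u,v in((273,370),(277,206)):
    o,d=ray(cc,u,v)
    for yy in (-.0173,): print(o+d*(yy-o[1])/d[1])
Q=rot(pt,rx); p=foot+.052*ax+.0173*pt
manip.movep(p-.09*pt,Q); snap('wrist','p0')
print(monitor.state()['time'],monitor.state()['eef_pos']-(p-.09*pt))
E
```

```text
foot [ 0.53496112 -0.18290659  0.04529289]
[-0.00063474 -0.0173     -0.05002358]
[ 0.0011779  -0.0173      0.04333239]
10.5 [ 0.00070131 -0.00061539  0.00033636]
```

View pics/p0.png

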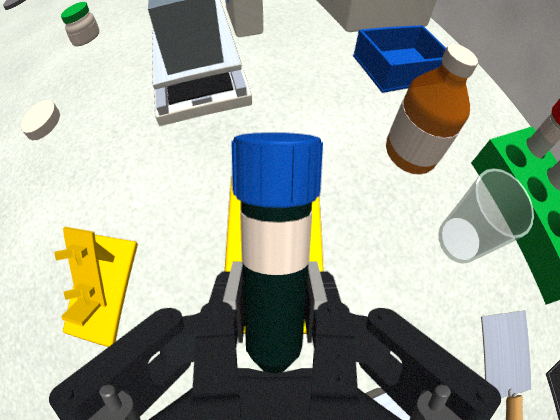

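```bash
python3 - <<'E'
from h import *
from rig import manip,jaws,monitor
p=foot+.052*ax+.0173*pt
def st(n):
    s=monitor.state(); e=s['eef_pos']-p; print(n,round(s['time'],2),np.round(1000*np.array([e@rx,e@pt,e@ax]),1),np.round(s['ft_force'],1),round(s['gripper_width'],3))
print(manip.move_linear(p-.03*pt,.15,force_limit=10));st('a')
print(manip.move_linear(p+.006*pt,.03,force_limit=5));st('b')
snap('wrist','p1');snap('scene','p1s')
E
```

```text
False
a 11.05 [  0.4 -30.5   0.1] [ 0.1 -0.5 -0.4] 0.32
True
b 11.97 [-0.1 -0.3  0. ] [-1.  -0.4  4.5] 0.329
```

View pics/p1.png

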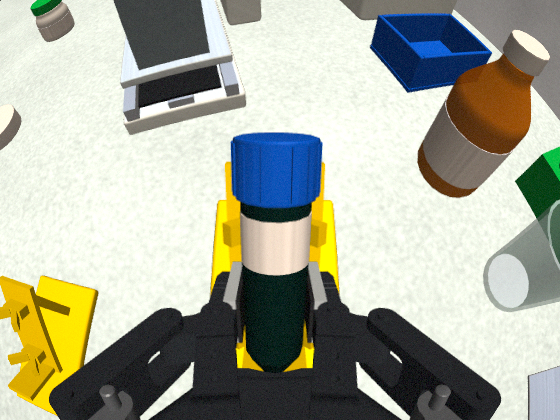

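```bash
python3 -c "
import cv2
a=cv2.imread('pics/p1s.png')[150:300,180:360];cv2.imwrite('pics/p1c.png',cv2.resize(a,None,fx=4,fy=4,interpolation=2))"
```

```text
(no output)
```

View pics/p1c.png

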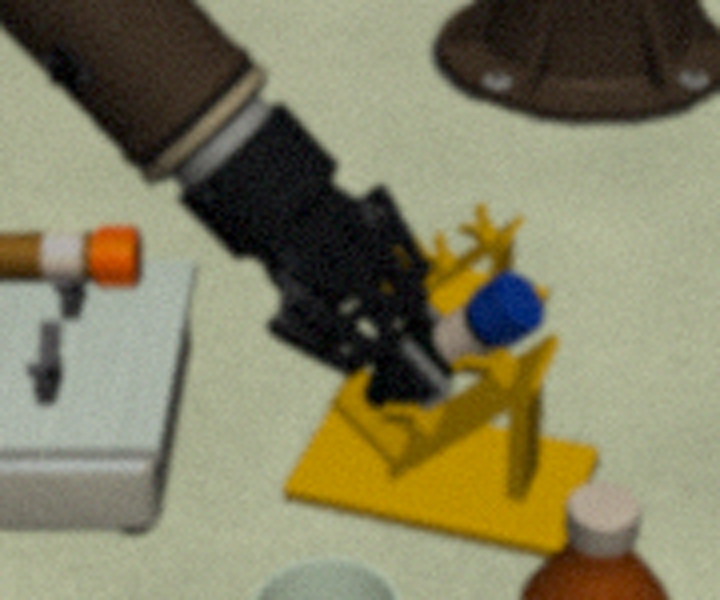

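```bash
python3 - <<'E'
from h import *
from rig import manip,jaws,monitor
p=foot+.052*ax+.0173*pt
jaws.gripper_to(.38,40); manip.sleep(.2)
jaws.gripper_to(.75,40)
manip.move_linear(p-.1*pt,.2); manip.sleep(.1)
snap('wrist','q0');snap('scene','q0s');snap('top','q0t');print(monitor.state()['time'])
a=cv2.imread('pics/q0s.png')[150:300,180:360];cv2.imwrite('pics/q0c.png',cv2.resize(a,None,fx=4,fy=4,interpolation=2))
E
```

```text
13.8
```

View pics/q0.png

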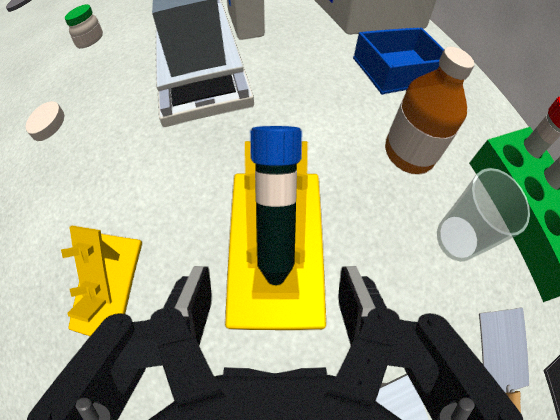

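View pics/q0c.png

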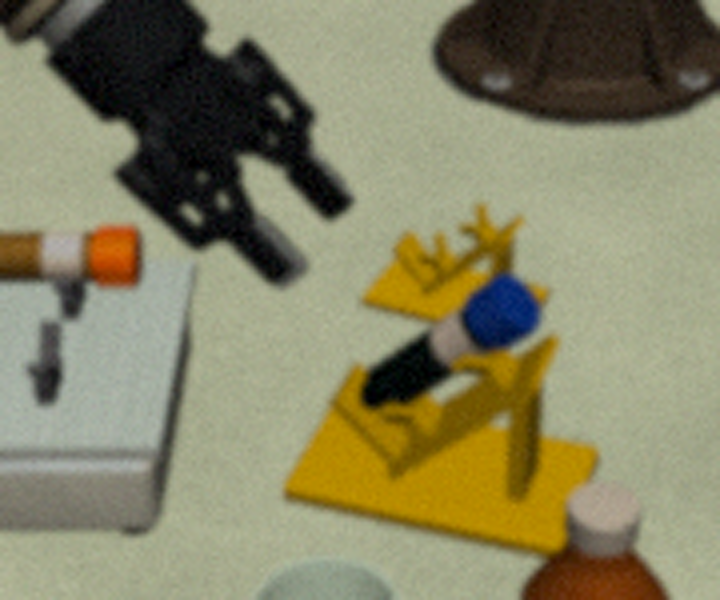

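```bash
python3 - <<'E'
from h import *
from rig import manip,jaws,monitor
def st(n):
    s=monitor.state(); print(n,round(s['time'],2),np.round(s['eef_pos'],4),np.round(s['ft_force'],1),round(s['gripper_width'],3))
w=foot+.06*ry; w[2]=.32
manip.movep(w,rot(-Z,rx)); snap('wrist','k0'); st('w')
c=foot+.093*ax
Q=rot(-ax,rx); q=manip.solve_ik(c,Q);print(q)
manip.movep(c+.08*ax,Q); snap('wrist','k1'); snap('scene','k1s'); st('hov')
E
```

```text
w 14.82 [ 0.5538 -0.1274  0.3183] [-0.1 -0.1  0.6] 0.744
[-0.63966746  0.79882388  0.59073678  1.72821916  0.30827072  1.11645278
 -0.65446883]
hov 15.66 [ 0.5756 -0.0708  0.1687] [-0.8 -0.3  1.1] 0.751
```

View pics/k0.png

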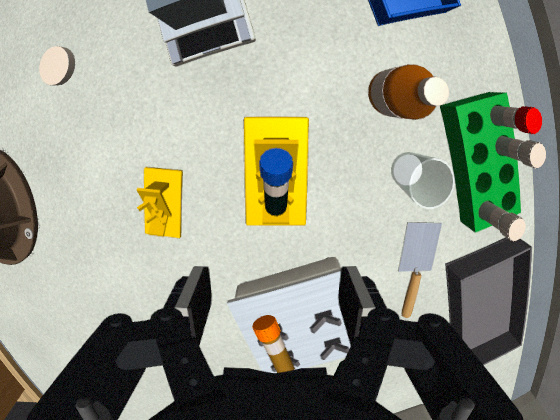

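View pics/k1.png

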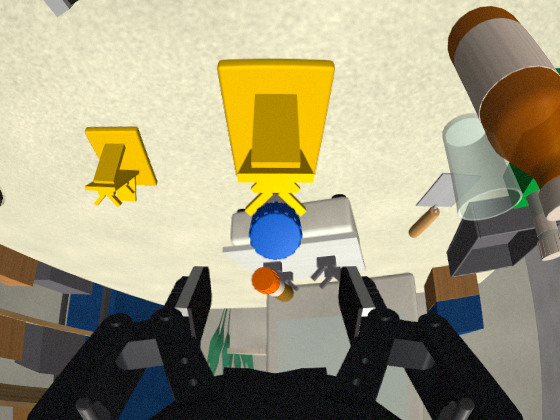

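View pics/k1s.png

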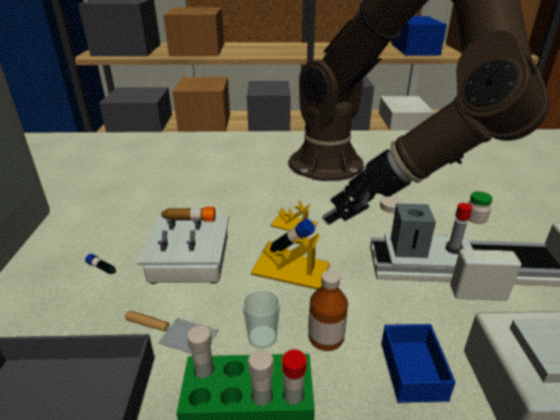

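```bash
python3 - <<'E'
from h import *
np.set_printoptions(precision=4,suppress=True)
a,b,c=load('k1'),load('k0'),load('q0s')
def cen(c,lo=105):
    m=mask(c,(lo,120,40),(130,255,255)); n,l,s,ce=cv2.connectedComponentsWithStats(m); return [(s[i],ce[i]) for i in range(1,n) if s[i,4]>150]
for x in (a,b): print(cen(x))
top=foot+.12*ax; print(top,proj(a,top),proj(b,top),proj(a,foot+.096*ax))
# ray from k1 through cap face centre -> intersect plane ax=.120
E
python3 -c "
import cv2
a=cv2.imread('pics/k1.png')[190:270,235:315];b=cv2.imread('pics/k0.png')[140:220,235:315]
import numpy as np
cv2.imwrite('pics/k01.png',cv2.resize(np.hstack([a,b]),None,fx=5,fy=5,interpolation=2))"
```

```text
[(array([ 249,  202,   53,   58, 2380], dtype=int32), array([275.1962, 230.7748])), (array([  67,  283,   37,   49, 1033], dtype=int32), array([ 85.4985, 308.9506])), (array([107, 289,  56,  33, 846], dtype=int32), array([131.1525, 306.052 ])), (array([ 436,  295,   47,   40, 1151], dtype=int32), array([461.9626, 313.6394])), (array([ 118,  366,   56,   54, 1415], dtype=int32), array([148.3399, 395.3322]))]
[(array([ 380,    0,   81,   24, 1046], dtype=int32), array([413.5191,   7.4914])), (array([ 260,  148,   33,   38, 1009], dtype=int32), array([275.8256, 166.5798]))]
[ 0.5634 -0.103   0.1301] (np.float64(274.96382228341594), np.float64(236.23843676268953)) (np.float64(275.7957335153801), np.float64(160.1590569204561)) (np.float64(275.0345977988901), np.float64(222.77836503554454))
```

View pics/k01.png

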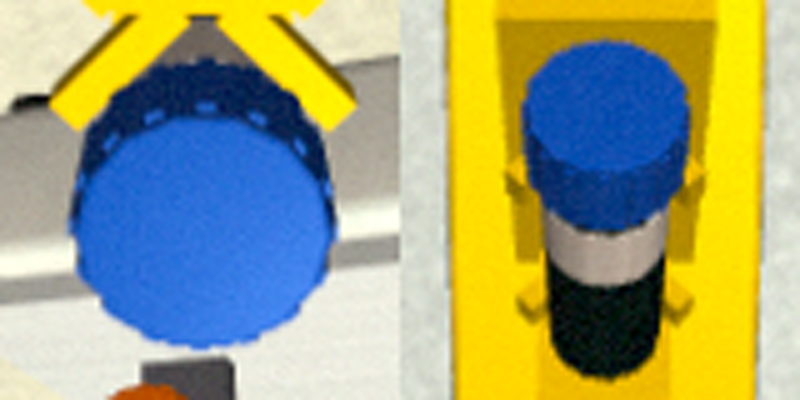

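```bash
python3 - <<'E'
from h import *
from rig import manip,jaws,monitor
def st(n):
    s=monitor.state(); print(n,round(s['time'],2),np.round(s['eef_pos'],4),np.round(s['ft_force'],1),round(s['gripper_width'],3))
c=foot+.093*ax
print(manip.move_linear(c,.1,force_limit=8));st('at')
jaws.gripper_to(0,70);st('grip')
e=monitor.state()['eef_pos']
manip.move_linear(e+.03*Z,.08);manip.move_linear(e+.13*Z,.2)
st('up');snap('scene','m0s')
sy=np.array([.085,.9964,0]);sx=np.array([.9964,-.085,0])
W=np.array([.534,.1249,.27])
manip.movep(W,rot(-Z,sx));manip.sleep(.2);snap('wrist','m1');snap('scene','m1s');snap('top','m1t');st('overwell')
E
```

```text
False
at 16.61 [ 0.5575 -0.1205  0.1113] [-0.5  0.9  0.5] 0.747
grip 17.0 [ 0.5574 -0.1202  0.1115] [-0.   4.7  6.1] 0.374
up 18.18 [ 0.5569 -0.1199  0.2403] [-0.8 -0.  -1.7] 0.369
overwell 19.52 [0.534  0.1246 0.2694] [-0.3 -0.8 -0.2] 0.371
```

View pics/m1.png

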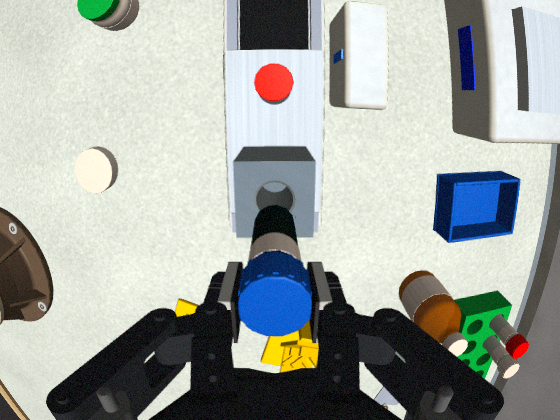

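View pics/m1s.png

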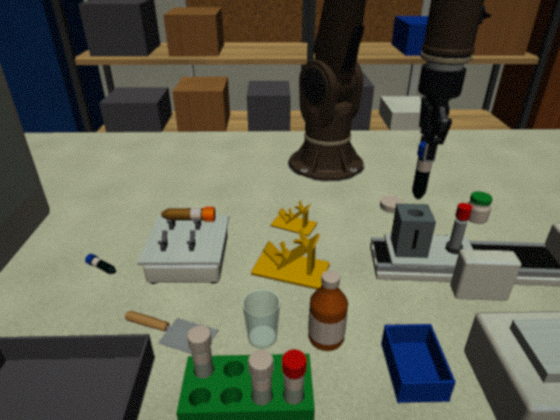

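View pics/m1t.png

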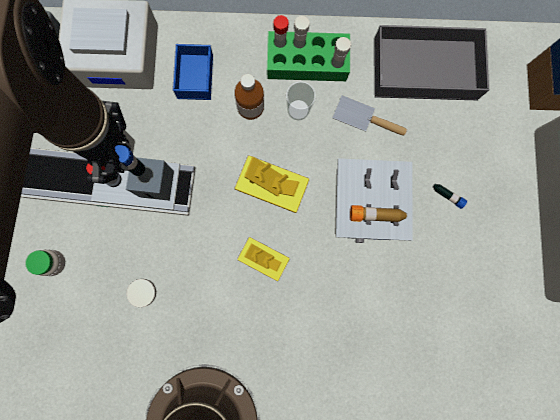

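```bash
python3 - <<'E'
from h import *
np.set_printoptions(precision=4,suppress=True)
a=load('m1');s=load('m1s');
M=R.from_rotvec(a['state']['tcp_rot']).as_matrix();p=a['state']['eef_pos'];print(M)
for d in (.093,.003,-.027): print(d,proj(a,p+M@[0,d,0]),proj(s,p+M@[0,d,0]))
print('bore pred',proj(a,[.534,.1249,.141]), 'knob', proj(a,[.541,.2236,.16]))
im=cv2.imread('pics/m1.png')[140:260,225:325];im2=cv2.imread('pics/m1s.png')[130:210,390:470]
cv2.imwrite('pics/m1c.png',np.hstack([cv2.resize(im,None,fx=4,fy=4,interpolation=2),cv2.resize(im2,(380,480),interpolation=2)]))
E
```

```text
[[ 0.9963 -0.002   0.0858]
 [-0.0858 -0.0022  0.9963]
 [-0.0018 -1.     -0.0024]]
0.093 (np.float64(274.3657805645635), np.float64(214.80301142054935)) (np.float64(417.5332344971873), np.float64(197.0528380564484))
0.003 (np.float64(274.1913764900828), np.float64(273.93110542882465)) (np.float64(425.38890810704714), np.float64(157.70950017076876))
-0.027 (np.float64(274.0919517457886), np.float64(308.28508664946185)) (np.float64(428.2108447514163), np.float64(143.57647830590307))
bore pred (np.float64(274.6405167292505), np.float64(200.2446616912708)) knob (np.float64(272.63961685065544), np.float64(82.81209897047182))
```

View pics/m1c.png

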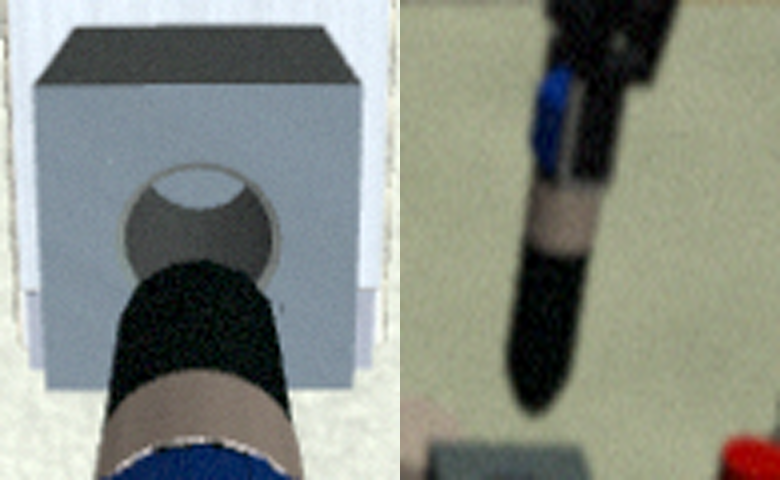

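```bash
python3 - <<'E'
from h import *
from rig import manip,jaws,monitor
def st(n):
    s=monitor.state(); print(n,round(s['time'],2),np.round(s['eef_pos'],4),np.round(s['ft_force'],1),np.round(s['ft_torque'],2),round(s['gripper_width'],3))
W=np.array([.534,.1249,.27]);Q=rot(-Z,[.9964,-.085,0])
st('0')
for z,v in ((.222,.1),(.190,.05),(.160,.05),(.146,.02)):
    W[2]=z
    hit=manip.move_linear(W,v,force_limit=6,attitude=Q); st(f'{z} {hit}')
    if hit: break
snap('wrist','n0');snap('scene','n0s')
E
```

```text
0 19.52 [0.534  0.1246 0.2694] [-0.3 -0.8 -0.2] [-0.01  0.   -0.04] 0.371
0.222 False 20.16 [0.5342 0.1249 0.2223] [ 0.9  0.3 -0.9] [0.02 0.02 0.02] 0.375
0.19 False 20.95 [0.5341 0.1249 0.1901] [ 0.1 -0.6 -0.2] [-0.03 -0.02 -0.03] 0.376
0.16 False 21.7 [0.5341 0.1249 0.1601] [ 0.3  0.4 -1.2] [-0.04  0.02 -0.08] 0.375
0.146 True 22.26 [0.5341 0.1251 0.1492] [-0.4 -0.4  7.3] [0.02 0.28 0.  ] 0.372
```

View pics/n0.png

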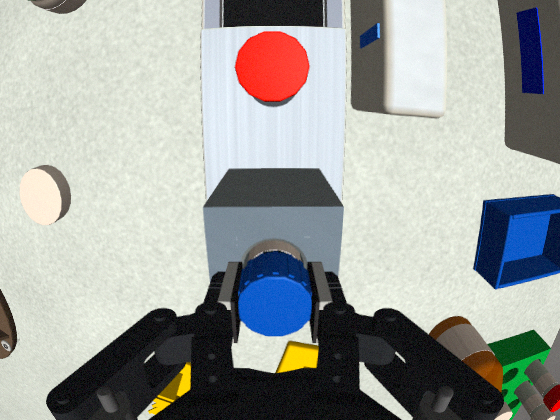

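```bash
python3 - <<'E'
from h import *
from rig import manip,jaws,monitor
np.set_printoptions(precision=4,suppress=True)
def st(n):
    s=monitor.state(); print(n,round(s['time'],2),np.round(s['eef_pos'],4),np.round(s['ft_force'],1),round(s['gripper_width'],3))
a,b,t=load('n0'),load('m1'),load('top0')
C=[]
for c in (a,b,load('w1')):
    m=mask(c,(0,150,60),(6,255,255))|mask(c,(174,150,60),(180,255,255)); n,l,s,ce=cv2.connectedComponentsWithStats(m)
    i=[i for i in range(1,n) if s[i,4]>200][0]; 
    (u,v),r=cv2.minEnclosingCircle(np.argwhere(l==i)[:,::-1].astype(np.float32)); C.append((c,u,v)); print(s[i],ce[i],u,v,onz(c,u,v,.16))
print(tri(*C))
jaws.gripper_to(.45,70);manip.sleep(.15);jaws.gripper_to(.7)
st('open')
e=monitor.state()['eef_pos']; manip.move_linear(e+.06*Z,.12); st('up')
manip.move_linear(e+.12*Z,.25)
snap('wrist','o0');snap('scene','o0s');st('up')
E
```

```text
[ 235   32   74   70 4045] [271.8054  66.0633] 271.6294860839844 66.20966339111328 [0.5416 0.2241 0.16  ]
[ 254   64   39   37 1132] [273.4072  81.9788] 273.1959533691406 81.8616714477539 [0.5415 0.2243 0.16  ]
[272  47  32  32 773] [287.8706  62.489 ] 287.79998779296875 62.400001525878906 [0.5413 0.2239 0.16  ]
(array([0.5415, 0.2247, 0.1544]), [np.float64(0.1), np.float64(0.1), np.float64(0.0)])
open 23.09 [0.5335 0.1248 0.1486] [-0.   0.1  0.2] 0.7
up 23.74 [0.5332 0.1249 0.2082] [0.6 0.3 0.5] 0.704
up 24.23 [0.5327 0.1248 0.2672] [-0.4 -0.5 -0.9] 0.7
```

View pics/o0.png

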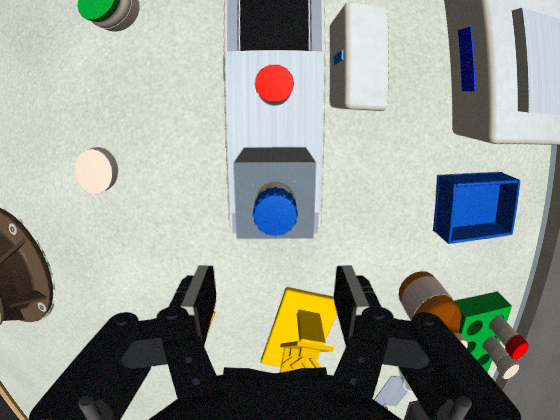

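View pics/o0s.png

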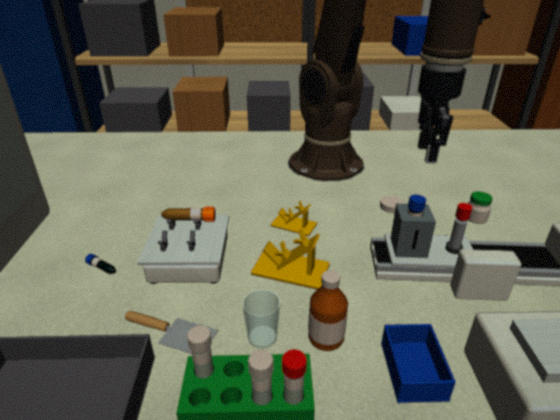

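```bash
cat >> h.py <<'E'
sy=np.array([.08,.9968,0]);sx=np.array([.9968,-.08,0]);K=np.array([.5415,.2242,.131])
E
python3 - <<'E'
from h import *
from rig import manip,jaws,monitor
def st(n):
    s=monitor.state(); print(n,round(s['time'],2),np.round(s['eef_pos'],4),np.round(s['ft_force'],1),round(s['gripper_width'],3))
o=load('o0');m=mask(o,(105,120,40),(125,255,255));m[:180]=0;m[245:]=0;m[:,:245]=0;m[:,305:]=0
ys,xs=np.nonzero(m);print('cap px',xs.min(),xs.max(),ys.min(),ys.max(),'pred top centre',proj(o,[.534,.125,.176]),proj(o,[.534,.142,.176]),proj(o,[.534,.108,.176]))
Q=rot(-Z,sy)
jaws.gripper_to(.6,80)
manip.movep(K+[0,0,.09],Q);st('hov');snap('wrist','s0')
print(manip.move_linear(K,.1,force_limit=8));st('at');snap('scene','s1s')
jaws.gripper_to(0,80);st('grip')
manip.move_linear(K+[0,0,.0135],.03);manip.sleep(.2);st('lift');snap('wrist','s2')
E
```

```text
cap px 252 297 187 235 pred top centre (np.float64(274.96341909264305), np.float64(214.76994824123122)) (np.float64(273.05622010238403), np.float64(193.53678676618813)) (np.float64(276.7851702604704), np.float64(235.0541731217277))
hov 25.68 [0.5416 0.2238 0.221 ] [ 0.5 -0.1  0. ] 0.603
False
at 26.78 [0.5419 0.2244 0.1316] [-0.  -0.3 -0.6] 0.598
grip 27.17 [0.5419 0.2245 0.132 ] [-1.8 -0.5  5.4] 0.327
lift 27.97 [0.5417 0.2245 0.1443] [ 4.5  3.4 -9.7] 0.327
```

View pics/s0.png

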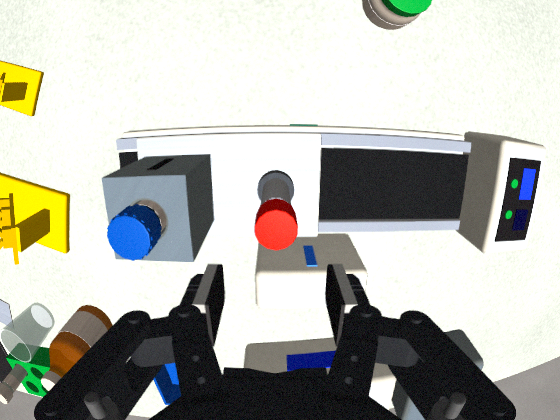

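View pics/s2.png

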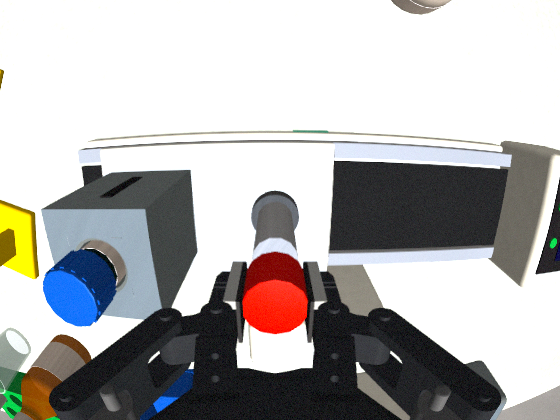

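```bash
python3 - <<'E'
from h import *
from rig import manip,jaws,monitor
def st(n):
    s=monitor.state(); e=s['eef_pos']-K;f=s['ft_force'];print(n,round(s['time'],2),'sy',round(1000*e@sy,1),'sx',round(1000*e@sx,1),'z',round(1000*e[2],1),'F sy,sx,z',round(f@sy,1),round(f@sx,1),round(f[2],1),round(s['gripper_width'],3))
L=np.array([0,0,.0135])
hit=manip.move_linear(K+.03*sy+L,.06,force_limit=15);st(f'30 {hit}')
if not hit:
    hit=manip.move_linear(K+.085*sy+L,.08,force_limit=15);st(f'85 {hit}')
snap('wrist','u0')
E
```

```text
30 False 28.67 sy 30.4 sx 0.2 z 13.3 F sy,sx,z 1.4 3.9 -9.1 0.323
85 False 29.51 sy 85.4 sx 0.2 z 13.2 F sy,sx,z 1.7 5.6 -9.4 0.326
```

View pics/u0.png

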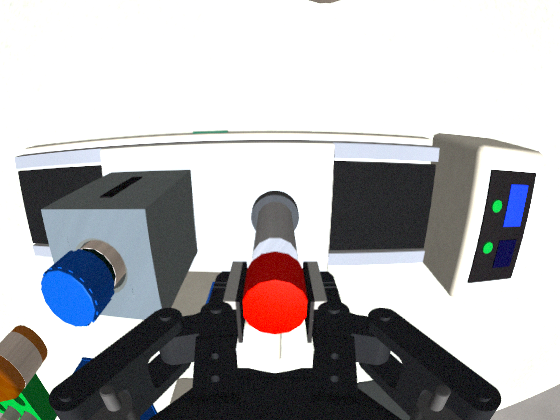

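```bash
python3 - <<'E'
from h import *
from rig import manip,jaws,monitor
def st(n):
    s=monitor.state(); e=s['eef_pos']-K;f=s['ft_force'];print(n,round(s['time'],2),'sy',round(1000*e@sy,1),'sx',round(1000*e@sx,1),'z',round(1000*e[2],1),'F sy,sx,z',round(f@sy,1),round(f@sx,1),round(f[2],1),round(s['gripper_width'],3))
manip.move_linear(K+.085*sy+[0,0,.0095],.02);st('low')
jaws.gripper_to(.46,80);st('rel')
P=K+.085*sy+[0,0,.009]
hit=manip.move_linear(K+.160*sy+[0,0,.009],.03,force_limit=10);st(f'push {hit}')
snap('wrist','v0');snap('scene','v0s')
E
```

```text
low 29.91 sy 85.3 sx 0.3 z 10.0 F sy,sx,z 1.6 2.9 -0.9 0.324
rel 30.18 sy 85.1 sx -0.5 z 9.6 F sy,sx,z 1.5 0.1 -0.5 0.458
push True 30.93 sy 91.2 sx -0.2 z 8.9 F sy,sx,z -0.7 0.7 -0.7 0.459
```

View pics/v0.png

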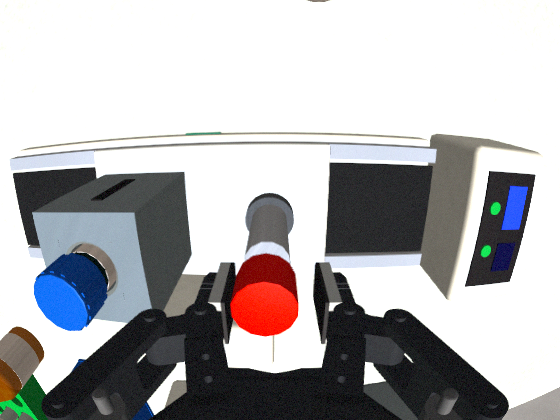

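View pics/v0s.png

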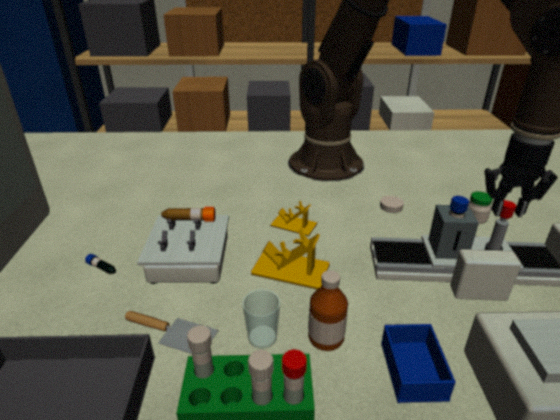

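```bash
python3 - <<'E'
from h import *
from rig import manip,jaws,monitor
def st(n):
    s=monitor.state(); e=s['eef_pos']-K;f=s['ft_force'];print(n,round(s['time'],2),'sy',round(1000*e@sy,1),'sx',round(1000*e@sx,1),'z',round(1000*e[2],1),'F sy,sx,z',round(f@sy,1),round(f@sx,1),round(f[2],1),round(s['gripper_width'],3))
for k in range(4):
    hit=manip.move_linear(K+.168*sy+[0,0,.009],.03,force_limit=14);st(f'push {hit}')
    e=(monitor.state()['eef_pos']-K)@sy
    if e>.112: break
snap('wrist',f'x0');snap('scene','x0s')
E
```

```text
push True 32.65 sy 138.6 sx -0.3 z 7.4 F sy,sx,z -2.1 0.3 1.7 0.459
```

View pics/x0.png

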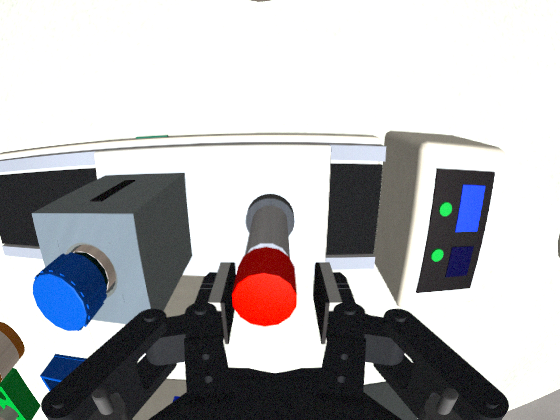

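```bash
python3 - <<'E'
from h import *
from rig import manip,jaws,monitor
def st(n):
    s=monitor.state(); e=s['eef_pos']-K;f=s['ft_force'];print(n,round(s['time'],2),'sy',round(1000*e@sy,1),'sx',round(1000*e@sx,1),'z',round(1000*e[2],1),'F sy,sx,z',round(f@sy,1),round(f@sx,1),round(f[2],1),round(s['gripper_width'],3))
e=monitor.state()['eef_pos']
manip.move_linear(e-.003*sy,.03);manip.sleep(.2);st('back');snap('wrist','y0')
e2=monitor.state()['eef_pos'].copy();
hit=manip.move_linear(e2+.012*sy,.03,force_limit=14);st(f'again {hit}')
hit=manip.move_linear(e2-.016*sy,.03,force_limit=14);st(f'neg {hit}')
manip.move_linear(e2+[0,0,0],.03)
snap('wrist','y1');st('c')
manip.move_linear(e2+[0,0,.1],.15);snap('wrist','y2');snap('scene','y2s');st('up')
E
```

```text
back 33.2 sy 135.9 sx -0.5 z 7.3 F sy,sx,z -0.4 -0.2 -0.3 0.46
again True 33.56 sy 138.4 sx -0.2 z 6.7 F sy,sx,z -1.9 -0.0 1.4 0.462
neg True 34.1 sy 124.8 sx -0.9 z 6.9 F sy,sx,z 3.5 1.6 0.6 0.459
c 34.69 sy 135.8 sx -0.6 z 7.1 F sy,sx,z -0.3 0.2 0.1 0.458
up 35.61 sy 135.4 sx -1.1 z 105.8 F sy,sx,z -0.6 0.7 0.3 0.46
```

View pics/y1.png

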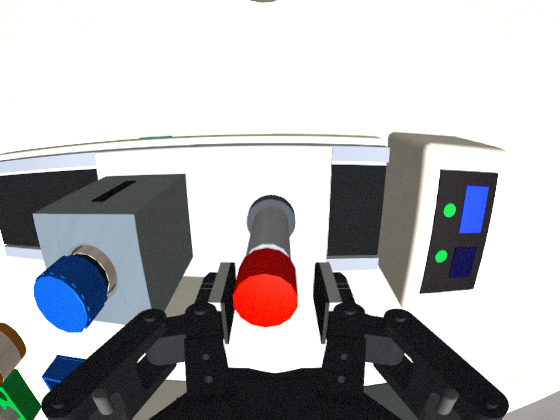

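View pics/y2.png

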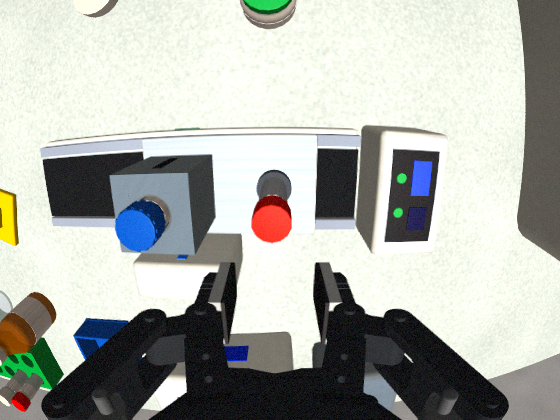

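View pics/y2s.png

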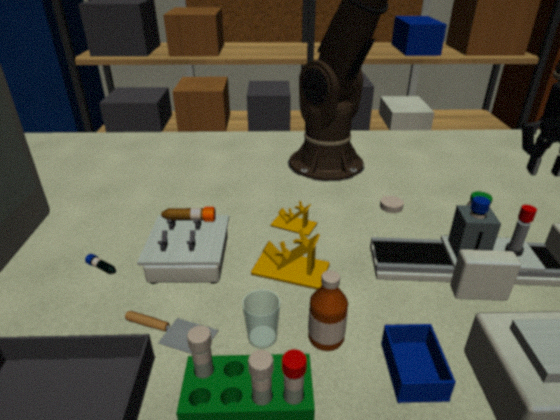

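```bash
python3 - <<'E'
from h import *
for n in ('s0','v0','x0','y0','y1','y2'):
    c=load(n); m=mask(c,(0,150,60),(6,255,255))|mask(c,(174,150,60),(180,255,255)); k,l,s,ce=cv2.connectedComponentsWithStats(m)
    i=max((i for i in range(1,k) if 200<ce[i][0]<330),key=lambda i:s[i,4]); x,y,w,h,_=s[i]
    # near-camera edge of top face is lower image edge: bottom pixel; use widest row centre & bottom edge (point at sx=+15? toward image bottom = +sx)
    o,d=ray(c,x+w/2,y+h-.5); p=K+.015*sx; t=((p-o)@sx)/(d@sx); q=o+d*t
    print(n,s[i],'top z est',round(q[2],4),'sy',round((q-K)@sy,4))
E
```

```text
s0 [ 255  199   43   52 1748] top z est 0.1603 sy 0.0009
v0 [ 230  254   68   82 4487] top z est 0.1679 sy 0.0866
x0 [ 232  247   64   79 4067] top z est 0.159 sy 0.1338
y0 [ 238  248   64   79 4062] top z est 0.1594 sy 0.1339
y1 [ 232  248   65   79 4078] top z est 0.159 sy 0.1314
y2 [ 252  195   39   48 1481] top z est 0.1591 sy 0.132
```

```bash
python3 - <<'E'
from h import *
from rig import manip,monitor
for n,ty in (('s0',-.0992),('y2',.132-.0992)):
    c=load(n); m=mask(c,(105,120,40),(125,255,255)); k,l,s,ce=cv2.connectedComponentsWithStats(m)
    i=max((i for i in range(1,k) if ce[i][0]<190 and ce[i][1]<260),key=lambda i:s[i,4]);x,y,w,h,_=s[i]
    print(n,s[i],'pred top low edge',proj(c,K*[1,1,0]+ty*sy+.017*sx+[0,0,.176]))
manip.sleep(.3)
manip.finish_job(); print(monitor.state()['time'])
E
```

```text
s0 [ 107  204   54   57 2231] pred top low edge (np.float64(132.77957313966223), np.float64(260.61952063247213))
y2 [ 115  200   50   52 1931] pred top low edge (np.float64(138.43388303966034), np.float64(251.87113081022724))
the job is handed in; nothing more can be done
the job is handed in; nothing more can be done
```

I handed the job in at about 36 s of the 72 s allowed. All my checks agreed that it was done as asked.

- **Tube to rest:** I took the blue-capped tube off the rocker, laid it cap-up in the larger yellow rest and let go. The picture showed it lying in both Vs. About 3 s passed before I took it again by the cap.
- **Tube to well:** I lowered it upright into the grey well and felt the floor with the tool at 149.2 mm, where 149 mm was expected. Only then did I open the jaws. The cap-top edge matched the predicted seated height within about 1 px, both before and after the slide.
- **Plunger and carriage:** I pulled the knob up about 13 mm, slid the carriage to 85 mm, released the plunger and pushed on until it dropped. The knob top went from about 168 mm while riding to 159 mm, against 160 mm when home. The carriage stands at about 132 mm and is blocked in both directions.
- **False stop:** The first push stopped early at 91 mm, because the finger's first touch on the knob tripped the force limit. I raised the limit and carried on, and nothing was disturbed.
- **At hand-in:** The gripper was open and about 0.1 m clear of everything. The last scene picture showed the orange-capped tube still in its rocker lane.

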